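# Free the seized clamp handle and close the jaw on the die block

### The arm

A 6-joint arm with a two-finger parallel gripper is mounted at the origin on a cart in front of the work surface, level with it; the furniture and walls round the work are solid. World frame = base frame: x ahead of the robot, y to its left, z up, the work surface at z = 0. Lengths are in mm, angles in degrees, forces in N, time in s.
With the tool pointing down it reaches from about 225 to 875 mm from the base axis. Payload 3.4 kg.
Tool frame: the origin (TCP) lies midway between the tips of the shut fingers; the grasp point (between the pads) lies robot.grip_depth behind it (robot.grip_depth is the distance from the TCP to the grasp point, in mm); z points along the fingers, y is the line along which they close (so a half turn about z gives the same grasp; the last joint's range is limited). The gripper opens to 85 mm and grips with 20 to 120 N. Pads are 22 mm wide; open, the fingers measure 114 mm over their backs; the gripper's body (76 mm by 85 mm) begins 54 mm behind the grasp point. The pads swing forward as they close: fully open they stand 13 mm farther back than shut.
Start: joints at [-75.115, 15.808, 86.224, -0, 77.962, -6.933], TCP at [213.708, -533.846, 231.328] pointing down, gripper open.
Joint ranges: [-165.64, 165.64], [-43.16, 119.46], [12.63, 154.43], [-67.54, 247.53], [6.08, 155.33], [-154.97, 154.97]. Speed limits (degrees/s): [147.25, 147.25, 180, 180, 180, 180].

### API

Orientations are given as [roll, pitch, yaw] about the fixed x, y, z axes, in that order (R = Rz(yaw) Ry(pitch) Rx(roll)).
In Python, from cell import monitor, cams, workorder, models, robot gives the robot as it stands.
- The arm moves only by the tool jog_arm, never from a script. Its argument "deltas" is a list of rows, each a list of 3 entries, a list of its own where there are three numbers: the turn, a rotation vector about the tool's x, y, z in rad, then the shift along the tool's x, y, z in units of 40 mm (1.0 is 40 mm), then the finger opening in mm, from 0 to 85.4. In form: [[[wx, wy, wz], [x, y, z], claw], ...]. A call has 1 to 5 rows; each row is the pose to reach, as a shift and turn from the pose commanded when the call began, along the tool's axes at that moment; what a row does not reach only later rows make up. A row lasts 1/10 s, in which the tool goes at most 50 mm and 8.59 degrees, less where a joint would pass 70% of its speed; a pose out of reach is approached as far as the arm can. A call with a gripper value outside its range is refused whole. The fingers move at their own pace and stop on an object; the grip force is fixed at half the most. Time passes only in rows, so rows that repeat a pose let the fingers close. It gives the time, the measured TCP pose, the force, the opening and the grip force at its end, in the units of the state.
- monitor.get_state(): the state, without advancing time (a new reading comes with each control period).
- cams.camera(name): name is "scene" or "top" or "wrist"; returns the picture (420x560x3 uint8, red, green, blue); there is no depth.
- cams.get_calibration(name): a dict with "camera_matrix" (3x3 intrinsics, pixels), "rvec" (rotation vector, rad) and "tvec" (3), from world to camera coordinates, as OpenCV has them; the wrist camera has in their place "hand_eye" (4x4, takes a point from camera to tool coordinates, whose origin is the TCP and whose axes are the flange's). Camera axes: x right, y down, z forward; pixel columns grow to the right and rows downward; lengths in mm; the calibration is good to about 2 mm. A picture is of the moment at which its call begins: read the wrist's pose just before it. get_calibration takes no time and is no camera call.
- workorder.close_job(): hands the job in; it is judged then, once.
Trained networks look in the newest picture that a camera, given by its name, has taken for a name from the list of things; names that differ only in an ending like _2 or _b are one class to them, and where a whole thing is asked for, a point or a joint stands for the part that bears it (a point fixed in the world has none). Each returns a list of dicts, best first, with "confidence" (0 to 1); they miss things now and then, are a little off and sometimes report something else, mostly with a low value. They report only what shows in the picture. A call takes as long as a camera call. They do not tell look-alikes from the thing itself.
- models.regions_of(label, camera): "pixels" (420x560 bool, what is visible of it) and "centre" ([column, row] in pixels, amid what is visible of it).
The state is a dict: "time": time; "q": joint angles; "joint_vel": joint speeds; "joint_efforts": joint torques, N m; "position": TCP position; "tcp_rot": TCP orientation; "contact_force": force on the tool from outside, world axes, zero at the start; "moment": the same for the moment, N m; "gripper_width": finger opening in mm; "gripper_force": force on a finger pad.
Only numpy, scipy, OpenCV 4.12 (cv2) and the standard library are available. Lean on these libraries where they do the work, as an engineer would, in place of code of your own. Each camera call takes 0.05 s, during which the arm holds its last target. There are 200 camera calls.

### The job

The small bench clamp's T-handle has seized: grip its bar, break it loose with a short firm twist counter-clockwise (seen from above) and turn it on freely to about a quarter turn, without shoving the jaw along while the handle is still tight. Then slide the freed jaw forward so that it pushes the metal block ahead of it until the block sits against the anvil of the fixed end; feel for that seat, press the block home gently for about a second (some 5 to 15 N on the block), and let go with the jaw left touching it. Leave the things round the clamp where they are.

Things in the scene. Friction and masses are not known exactly. Their poses are not given: they have to be found in the camera images.
- clamp_base: Bench clamp fixed to the worktop: dark steel plate 225 x 100 x 16 mm; its top is the bed. Origin on the underside near its centre (the plate runs from x -110 to +115 mm); x points along the clamp from the sliding jaw to the fixed end, z up. Everything below 'ahead' means along this x. Yaw varies.
- t_handle (a joint): T-handle angle, rad: 0 = tight (the start), bar along the clamp's x; grows counter-clockwise seen from above, stop at 1.9. Seized by friction: breaking it loose takes about 0.3 to 0.6 N m up to some 0.15 rad, dying away by 0.55 rad; beyond, it turns with 0.05 N m and stays where left. Twist it about its own axis: the jaw must not be shoved along while it is tight.
- handle_grip (a point): Centre of the T-handle's bar, on the handle's axis, 77.5 mm above the worktop; turns with the handle (x along the bar, z up). Black plastic bar 58 mm long, 13 mm wide, 26 mm high, on a 12 mm steel stem; below the bar are 11 mm of free stem, then a collar 32 mm across. The handle rides on the sliding jaw, 36 mm behind its face.
- slide (a joint): Position of the sliding jaw along the clamp's x, m, growing towards the fixed end (0 to 0.105; starts at 0). Moves at about 4 N along x, even while the handle is tight, and stays where left. Once the handle is loose push it by the still gripped handle or by its rear face; allow for these 4 N: pushing with 10 to 15 N presses the block with 6 to 11 N.
- jaw: The sliding jaw: grey block 62 x 70 mm, 26 mm high, with a steel jaw plate on its front, 10 mm thick, 62 mm wide, 30 mm high; it carries the T-handle. Origin at its front face, on the bed, 16 mm above the worktop; x ahead.
- jaw_face (a point): Middle of the jaw plate's front face, 30 mm above the worktop; x ahead.
- fixed_end: Grey fixed end block of the clamp, 22 x 90 x 42 mm, origin on the bed at the middle of its rear face (that facing the jaw). It carries the anvil: a steel plate 62 x 26 mm facing the jaw, on two stems, screwed out by an unknown amount: its face stands 12 to 24 mm in front of the end block's face and is not measured, so find it by feel. The anvil does not give way.
- block: Loose aluminium die block with small dowel pins on top, 45 mm along its x, 60 mm along y, 28 mm high without pins, 0.2 to 0.4 kg; origin at the centre of its underside; its x lies along the clamp's x within 4 degrees at the start. Stands on the bed between jaw and anvil, clear of both, and slides with 1 to 3 N. It squares up between jaw and anvil. Press it with no more than 20 N.
- marker: Dark marker pen, 135 mm long, lying at the left front of the worktop. Bystander.
- hex_key: Black hex key, 94 mm long, 8 mm thick, lying left of the clamp. Bystander.
- driver: Small screwdriver, 126 mm long, lying right of the clamp. Bystander.
- vial: White capped vial, 22 mm across, 52 mm tall, standing to the right of the clamp's far end. Bystander.
- micrometer: Spare micrometer head, 100 mm long, 19 mm thick, lying left of the clamp's far end. Bystander.
Not all that is in view belongs to the job. What is meant by the block is not brown, and is the larger of those in its own colour.

How it is judged (in metres and radians):
On the way, in this order (a step that is already met when the one before it is completed fails the run):
1. the T-handle is broken loose and turned to about a quarter turn (value of joint t_handle above 1.2 rad), for 0.2 s.
2. the jaw presses the block home against the fixed end's anvil, gently and for a moment (contact force between jaw and block above 3 N and contact force between block and fixed_end above 3 N), for 0.4 s.
At the end, for the whole second after the job is handed in: T-handle loosened past 63 degrees (1.1 rad); block flat on the bed at the anvil side (its centre more than 44 mm ahead of the clamp's centre), jaw face within 3 mm of the block's rear face, both at rest (value of joint t_handle above 1.1 rad and x of block in the frame of clamp_base above 0.044 m and x of jaw_face in the frame of block above -0.0255 m and angle between block's own z axis and vertical below 0.06 rad and height (world z) of block below 0.02 m and linear speed of block below 0.01 m/s and velocity of joint slide below 0.01 m/s); the robot touches nothing.
It fails at once if the block is pressed with more than 20 N (contact force between jaw and block above 20 N or contact force between block and fixed_end above 20 N).
It fails at once if the jaw is dragged more than 5 mm while the handle is still locked (below 0.3 rad) (value of joint t_handle below 0.3 rad and distance of jaw_face from where it was at the start of the episode above 0.005 m).
It fails at once if something lying round the clamp is moved more than 3 cm (distance of any of hex_key, driver, vial, micrometer, marker from where it was at the start of the episode above 0.03 m).
It also fails if it takes over 64 s, if anything falls off the work surface, if the arm or the gripper's body presses on something with over 40 N, if the wrist force passes 120 N, or if a joint passes its speed limit or range.

## Working session

There is one attempt and no reset: what is moved stays moved. The work goes in short steps, Python scripts to look and compute and a tool call to move; the robot and the scene stay as the last step left them, time stands still between calls to the robot, and variables do not carry over. Pictures are saved under pics/ and viewed, at most 10 in all, crops included, and the job is handed in when it is done.

Besides the shell and the picture viewer there is one more tool, called after "Request:" by a JSON object that holds its "fn" and its "kwargs", one argument or row to a line. jog_arm: Moves the arm, as the interface text tells. Its arguments: {"type":"object","properties":{"deltas":{"type":"array","items":{"type":"array"}}},"required":["deltas"]}

```bash
mkdir -p pics; ls; python3 - <<'E'
from cell import monitor,cams,models,robot
import cv2,numpy as np
s=monitor.get_state();print({k:np.round(v,3).tolist() for k,v in s.items()},robot.grip_depth)
for c in("top","scene"):
    im=cams.camera(c);cv2.imwrite(f"pics/{c}0.png",cv2.cvtColor(im,cv2.COLOR_RGB2BGR))
    for l in("t_handle","jaw","block","fixed_end","clamp_base"):
        print(c,l,[(round(r["confidence"],2),np.round(r["centre"]).tolist(),int(r["pixels"].sum())) for r in models.regions_of(l,c)])
    k=cams.get_calibration(c);print(k)
E
```

```text
pics
{'time': 0.0, 'q': [-75.115, 15.848, 86.298, -0.001, 77.96, -6.933], 'joint_vel': [-0.033, 0.06, 0.022, 0.065, -0.034, 0.013], 'joint_efforts': [0.0, -41.678, -24.581, -0.0, 0.011, -0.0], 'position': [213.556, -533.292, 230.416], 'tcp_rot': [-179.894, -0.012, 21.818], 'contact_force': [-0.317, -0.734, -0.173], 'moment': [0.037, -0.043, 0.021], 'gripper_force': 0.0, 'gripper_width': 85.25} 18.700000000000003
top t_handle [(0.63, [257.0, 258.0], 227)]
top jaw [(0.84, [261.0, 258.0], 1001)]
top block [(0.81, [338.0, 176.0], 287), (0.74, [276.0, 213.0], 578), (0.6, [361.0, 257.0], 657), (0.45, [261.0, 257.0], 1036)]
top fixed_end [(0.58, [284.0, 188.0], 722)]
top clamp_base [(0.8, [262.0, 246.0], 3298)]
{'camera_matrix': array([[461.83647394,   0.        , 282.95734307],
       [  0.        , 461.83647394, 201.69583192],
       [  0.        ,   0.        ,   1.        ]]), 'rvec': array([ 2.15296326, -2.09418682,  0.21504252]), 'tvec': array([288.01304074, 630.35178729, 927.07250726])}
scene t_handle [(0.72, [333.0, 230.0], 537)]
scene jaw [(0.82, [331.0, 248.0], 1942), (0.32, [290.0, 316.0], 532)]
scene block [(0.83, [367.0, 205.0], 689), (0.68, [287.0, 231.0], 906), (0.61, [284.0, 197.0], 259)]
scene fixed_end [(0.83, [273.0, 209.0], 486)]
scene clamp_base [(0.67, [332.0, 229.0], 523), (0.55, [324.0, 252.0], 4204)]
{'camera_matrix': array([[485.57859917,   0.        , 279.00698355],
       [  0.        , 485.57859917, 212.45206944],
       [  0.        ,   0.        ,   1.        ]]), 'rvec': array([ 0.62565782, -2.41675718,  1.45507442]), 'tvec': array([692.89136365,  63.24487614, 884.02780248])}
```

```bash
cat > h.py <<'E'
from cell import monitor,cams,models,robot
import cv2,numpy as np
def unproj(c,px,z):
    k=cams.get_calibration(c);R=cv2.Rodrigues(k["rvec"])[0];t=k["tvec"]
    p=cv2.undistortPoints(np.float64(px).reshape(-1,1,2),k["camera_matrix"],None).reshape(-1,2)
    d=np.c_[p,np.ones(len(p))]@R; o=-R.T@t
    return o+d*((z-o[2])/d[:,2])[:,None]
def rect(c,m,z):
    ct=max(cv2.findContours(m.astype(np.uint8),cv2.RETR_EXTERNAL,cv2.CHAIN_APPROX_NONE)[0],key=len).reshape(-1,2)
    w=unproj(c,ct,z)[:,:2].astype(np.float32)
    return cv2.minAreaRect(w), cv2.boxPoints(cv2.minAreaRect(w)).round(0).tolist()
E
python3 - <<'E'
from h import *
im=cams.camera("top")
cv2.imwrite("pics/crop1.png",cv2.resize(cv2.cvtColor(im,cv2.COLOR_RGB2BGR)[140:300,190:400],None,fx=3.75,fy=3.75,interpolation=cv2.INTER_CUBIC))
for l,z in(("t_handle",90),("jaw",42),("block",44),("fixed_end",58),("clamp_base",16)):
    for r in models.regions_of(l,"top"): print(l,r["confidence"],rect("top",r["pixels"],z))
k=cams.get_calibration("top");print(-cv2.Rodrigues(k["rvec"])[0].T@k["tvec"])
E
```

```text
t_handle 0.77 (((497.6108093261719, 351.240478515625), (16.570423126220703, 56.4108772277832), 73.62834930419922), [[468.0, 351.0], [522.0, 335.0], [527.0, 351.0], [473.0, 367.0]])
jaw 0.93 (((503.3457946777344, 352.0054016113281), (74.17194366455078, 68.74478149414062), 73.15678405761719), [[460.0, 326.0], [525.0, 307.0], [547.0, 378.0], [481.0, 397.0]])
block 0.76 (((597.215576171875, 327.0949401855469), (58.0063362121582, 46.95401382446289), 73.04269409179688), [[566.0, 306.0], [611.0, 293.0], [628.0, 348.0], [583.0, 362.0]])
block 0.69 (((687.6010131835938, 178.1404571533203), (32.3068962097168, 47.887535095214844), 64.24234771728516), [[659.0, 174.0], [702.0, 153.0], [716.0, 182.0], [673.0, 203.0]])
block 0.55 (((511.6644287109375, 141.93663024902344), (44.70317459106445, 62.832210540771484), 39.94697189331055), [[474.0, 152.0], [515.0, 104.0], [549.0, 132.0], [509.0, 180.0]])
fixed_end 0.55 (((651.2466430664062, 307.2191162109375), (88.00775909423828, 40.79734802246094), 75.82038116455078), [[621.0, 270.0], [660.0, 260.0], [682.0, 345.0], [642.0, 355.0]])
clamp_base 0.69 (((560.0047607421875, 334.7744140625), (101.61161041259766, 218.576904296875), 74.0387191772461), [[441.0, 316.0], [651.0, 256.0], [679.0, 354.0], [469.0, 414.0]])
[ 432.59447595  311.18810785 1027.51267729]
```

View pics/crop1.png

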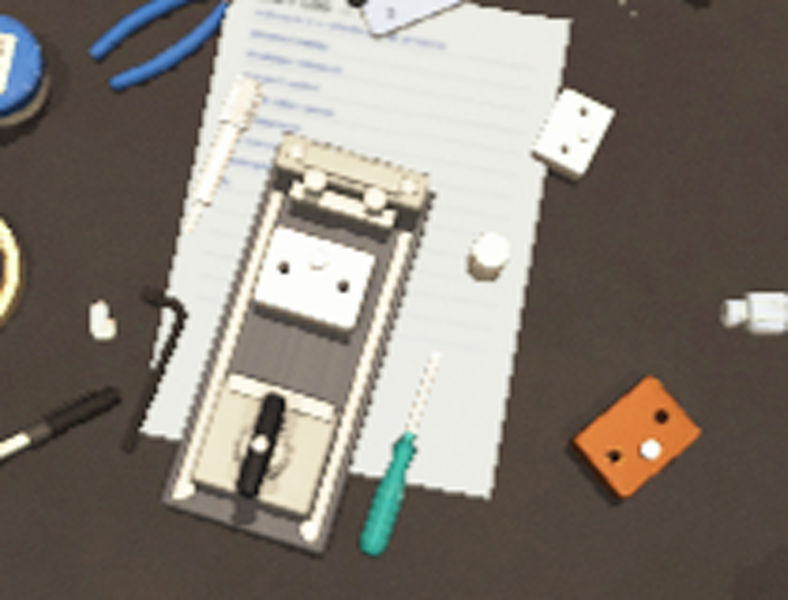

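View pics/scene0.png

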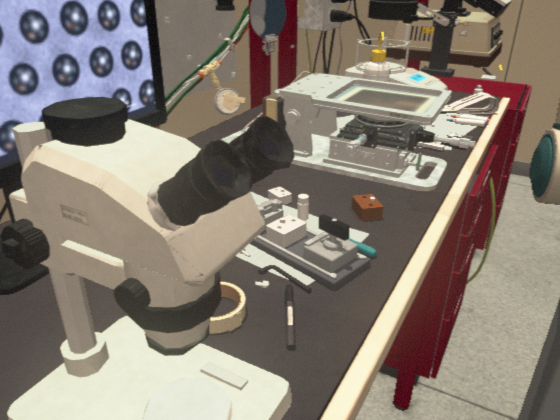

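In the crop, three blocks are in view: white in the clamp (top 276,213), small white (338,176) and brown-orange (361,257). The white one on the bed is the larger of the two white ones and not brown, so it is the block meant. The handle bar is at (257,258), along the clamp. The scene view shows a microscope near by, so I check the full top view for obstacles.

View pics/top0.png

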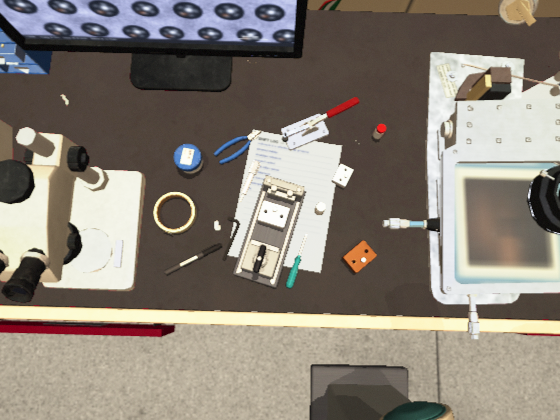

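```bash
cat >> h.py <<'E'
from scipy.spatial.transform import Rotation as Ro
def plan(wps,p=None,yaw=None):
    s=monitor.get_state(); p=np.array(s["position"] if p is None else p); yaw=s["tcp_rot"][2] if yaw is None else yaw
    for q,y in wps:
        R=Ro.from_euler("xyz",[180,0,yaw],degrees=True)
        d=R.inv().apply(np.array(q)-p)/40
        print("w",round(-np.radians((y-yaw+180)%360-180),3),"shift",d.round(3).tolist()); p=np.array(q);yaw=y
E
python3 - <<'E'
from h import *
plan([((140,-310,320),50),((290,-90,330),92),((320,140,330),132),((450,290,300),164)],p=[213.7,-533.8,231.3])
E
```

```text
w -0.492 shift [0.369, -5.879, -2.218]
w -0.733 shift [6.624, -0.663, -0.25]
w -0.698 shift [5.72, 0.95, 0.0]
w -0.559 shift [0.612, 4.924, 0.75]
```

Request:
{"fn": "jog_arm", "kwargs": {
  "deltas": [
    [[0, 0, -0.1], [0.07, -1.17, -0.44], 85],
    [[0, 0, -0.2], [0.15, -2.35, -0.89], 85],
    [[0, 0, -0.3], [0.22, -3.53, -1.33], 85],
    [[0, 0, -0.4], [0.3, -4.7, -1.77], 85],
    [[0, 0, -0.49], [0.37, -5.88, -2.22], 85]
  ]
}}

```text
time: 1.4
position: [140.0, -309.7, 320.0]
tcp_rot: [-180.0, 0.0, 50.1]
contact_force: [-0.3, 0.2, 0.9]
gripper_width: 85.4
gripper_force: 0.0
```

Request:
{"fn": "jog_arm", "kwargs": {
  "deltas": [
    [[0, 0, -0.14], [1.2, -0.13, 0], 85],
    [[0, 0, -0.28], [2.4, -0.27, 0], 85],
    [[0, 0, -0.43], [3.6, -0.4, 0], 85],
    [[0, 0, -0.58], [5.0, -0.5, -0.2], 85],
    [[0, 0, -0.73], [6.2, -0.66, -0.25], 85]
  ]
}}

```text
time: 1.9
position: [278.1, -107.8, 330.1]
tcp_rot: [179.8, 0.1, 92.0]
contact_force: [0.7, -1.7, 0.4]
gripper_width: 85.3
gripper_force: 0.0
```

Request:
{"fn": "jog_arm", "kwargs": {
  "deltas": [
    [[0, 0, -0.14], [1.2, 0.2, 0], 85],
    [[0, 0, -0.28], [2.4, 0.4, 0], 85],
    [[0, 0, -0.42], [3.6, 0.6, 0], 85],
    [[0, 0, -0.56], [4.8, 0.8, 0], 85],
    [[0, 0, -0.7], [6.0, 1.0, 0], 85]
  ]
}}

```text
time: 2.4
position: [309.7, 134.0, 329.6]
tcp_rot: [179.9, 0.1, 132.2]
contact_force: [0.8, -1.3, -0.0]
gripper_width: 84.9
gripper_force: 0.0
```

```bash
python3 - <<'E'
from h import *
plan([((490,300,300),163.8)])
print(cams.get_calibration("wrist"))
E
```

```text
w -0.552 shift [0.049, 6.127, 0.741]
{'camera_matrix': array([[374.34618046,   0.        , 279.25593964],
       [  0.        , 374.34618046, 217.96739682],
       [  0.        ,   0.        ,   1.        ]]), 'hand_eye': array([[ 1.98329508e-04, -9.59275764e-01, -2.82471181e-01,
         7.07645894e+01],
       [ 9.99999870e-01,  5.72725279e-05,  5.07624649e-04,
        -9.33774019e-03],
       [-4.70774184e-04, -2.82471245e-01,  9.59275651e-01,
        -1.41833797e+02],
       [ 0.00000000e+00,  0.00000000e+00,  0.00000000e+00,
         1.00000000e+00]])}
```

Request:
{"fn": "jog_arm", "kwargs": {
  "deltas": [
    [[0, 0, -0.12], [0, 1.2, 0.14], 85],
    [[0, 0, -0.24], [0, 2.4, 0.28], 85],
    [[0, 0, -0.36], [0, 3.6, 0.42], 85],
    [[0, 0, -0.48], [0, 4.8, 0.56], 85],
    [[0, 0, -0.552], [0.05, 6.0, 0.7], 85]
  ]
}}

```text
time: 2.9
position: [488.9, 294.9, 300.8]
tcp_rot: [-180.0, 0.0, 163.7]
contact_force: [0.3, -0.8, 0.8]
gripper_width: 85.1
gripper_force: 0.0
```

```bash
python3 - <<'E'
from h import *
plan([((498,352,200),163.8)])
E
```

```text
w -0.002 shift [0.183, 1.434, 2.519]
```

Request:
{"fn": "jog_arm", "kwargs": {
  "deltas": [
    [[0, 0, 0], [0.06, 0.48, 0.8], 85],
    [[0, 0, 0], [0.12, 0.96, 1.6], 85],
    [[0, 0, 0], [0.18, 1.43, 2.5], 85],
    [[0, 0, 0], [0.18, 1.43, 2.5], 85],
    [[0, 0, 0], [0.18, 1.43, 2.5], 85]
  ]
}}

```text
time: 3.4
position: [496.8, 350.1, 200.8]
tcp_rot: [-179.9, -0.0, 163.5]
contact_force: [-0.1, -0.2, 0.8]
gripper_width: 84.7
gripper_force: 0.0
```

```bash
cat >> h.py <<'E'
def wun(px,z,s):
    k=cams.get_calibration("wrist");H=k["hand_eye"]
    T=np.eye(4);T[:3,:3]=Ro.from_euler("xyz",s["tcp_rot"],degrees=True).as_matrix();T[:3,3]=s["position"]
    G=T@H
    p=cv2.undistortPoints(np.float64(px).reshape(-1,1,2),k["camera_matrix"],None).reshape(-1,2)
    d=np.c_[p,np.ones(len(p))]@G[:3,:3].T;o=G[:3,3]
    return o+d*((z-o[2])/d[:,2])[:,None]
def wlook(name):
    s=monitor.get_state();im=cams.camera("wrist");cv2.imwrite(f"pics/{name}.png",cv2.cvtColor(im,cv2.COLOR_RGB2BGR));return s,im
def wrect(m,z,s):
    ct=max(cv2.findContours(m.astype(np.uint8),cv2.RETR_EXTERNAL,cv2.CHAIN_APPROX_NONE)[0],key=len).reshape(-1,2)
    w=wun(ct,z,s)[:,:2].astype(np.float32);r=cv2.minAreaRect(w);return r,cv2.boxPoints(r).round(1).tolist()
E
python3 - <<'E'
from h import *
s,im=wlook("w1")
print(s["position"],s["tcp_rot"])
for l,z in(("t_handle",90.5),("block",44),("fixed_end",58),("jaw",42)):
    for r in models.regions_of(l,"wrist"): print(l,round(r["confidence"],2),r["centre"],wrect(r["pixels"],z,s))
E
```

```text
[496.78913287 350.06263538 200.77964674] [-1.79894717e+02 -4.91175087e-02  1.63500123e+02]
t_handle 0.92 [282.0, 207.5] (((496.4129333496094, 351.7374267578125), (13.012545585632324, 59.4337043762207), 73.24192810058594), [[466.1000061035156, 354.1000061035156], [523.0, 336.8999938964844], [526.7000122070312, 349.3999938964844], [469.79998779296875, 366.5]])
t_handle 0.5 [281.4, 358.2] (((614.7034301757812, 318.03558349609375), (76.5758285522461, 47.41607666015625), 73.61593627929688), [[581.2000122070312, 288.0], [626.5999755859375, 274.6000061035156], [648.2000122070312, 348.1000061035156], [602.7999877929688, 361.5]])
t_handle 0.38 [279.6, 217.9] (((529.2100830078125, 342.22808837890625), (77.06626892089844, 169.3549346923828), 74.40144348144531), [[437.29998779296875, 327.8999938964844], [600.4000244140625, 282.29998779296875], [621.0999755859375, 356.6000061035156], [458.0, 402.1000061035156]])
block 0.84 [67.8, 266.3] (((506.29833984375, 156.06906127929688), (47.70132064819336, 72.85588073730469), 40.09839630126953), [[464.6000061035156, 168.60000610351562], [511.5, 112.8000030
[... 506 characters left out ...]
000030517578], [668.2999877929688, 179.0], [680.7000122070312, 205.39999389648438], [650.9000244140625, 219.3000030517578]])
fixed_end 0.64 [281.2, 359.6] (((638.635986328125, 311.2967224121094), (86.519775390625, 53.527347564697266), 73.61595916748047), [[600.7999877929688, 277.29998779296875], [652.0999755859375, 262.20001220703125], [676.5, 345.29998779296875], [625.2000122070312, 360.29998779296875]])
jaw 0.62 [283.9, 200.2] (((506.2126159667969, 348.6922607421875), (70.02821350097656, 77.3637924194336), 74.64402770996094), [[459.6000061035156, 325.20001220703125], [534.2000122070312, 304.70001220703125], [552.7999877929688, 372.20001220703125], [478.20001220703125, 392.70001220703125]])
```

View pics/w1.png

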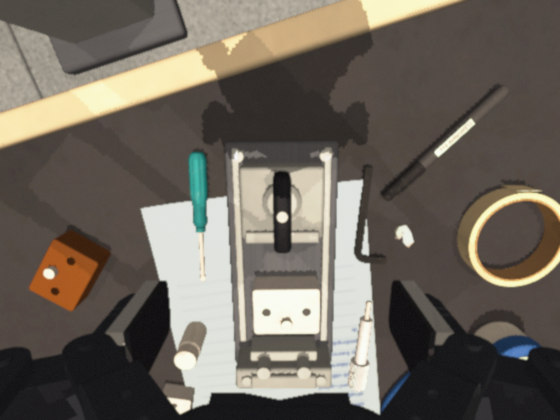

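The wrist view shows the handle bar at (282,212), upright in the image; both fingers straddle it and the driver (198,200) and hex key (365,215) lie clear outside. I descend on it.

```bash
python3 - <<'E'
from h import *
plan([((497.3,351.5,63),163.6)])
E
```

```text
w -0.003 shift [0.025, 0.032, 3.509]
```

Request:
{"fn": "jog_arm", "kwargs": {
  "deltas": [
    [[0, 0, 0], [0, 0.02, 1.0], 70],
    [[0, 0, 0], [0, 0.03, 2.0], 60],
    [[0, 0, 0], [0.02, 0.03, 3.0], 60],
    [[0, 0, 0], [0.02, 0.03, 3.0], 60],
    [[0, 0, 0], [0.02, 0.03, 3.0], 60]
  ]
}}

```text
time: 4.15
position: [497.2, 351.6, 82.2]
tcp_rot: [180.0, 0.0, 163.4]
contact_force: [-0.1, 0.2, 1.3]
gripper_width: 60.1
gripper_force: 0.0
```

```bash
python3 - <<'E'
from h import *
s,im=wlook("w2")
for r in models.regions_of("t_handle","wrist"): print(round(r["confidence"],2),r["centre"],wrect(r["pixels"],90.5,s))
print(s["position"],s["gripper_width"])
plan([((497.3,351.5,62.5),163.6)])
E
```

```text
0.86 [280.9, 283.8] (((494.5155944824219, 351.9844055175781), (13.130236625671387, 61.55970764160156), 74.16549682617188), [[463.1000061035156, 354.1000061035156], [522.2999877929688, 337.29998779296875], [525.9000244140625, 349.8999938964844], [466.70001220703125, 366.70001220703125]])
[497.22251535 351.57297214  82.22016326] 60.090537223499716
w -0.003 shift [0.025, -0.034, 0.539]
```

View pics/w2.png

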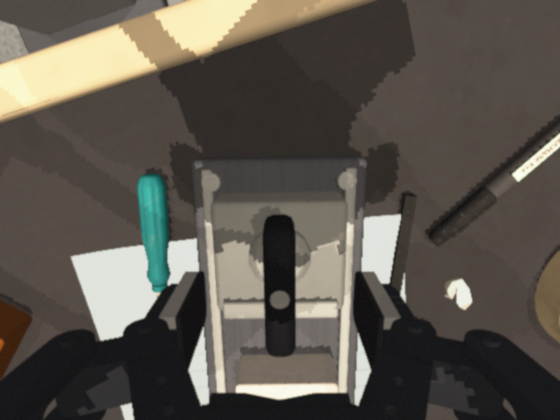

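The bar sits centred between the fingers, at (280,285), aligned with the tool. I go down 20 mm and grip.

Request:
{"fn": "jog_arm", "kwargs": {
  "deltas": [
    [[0, 0, 0], [0.01, 0, 0.25], 60],
    [[0, 0, 0], [0.01, 0, 0.5], 40],
    [[0, 0, 0], [0.01, 0, 0.5], 20],
    [[0, 0, 0], [0.01, 0, 0.5], 14],
    [[0, 0, 0], [0.01, 0, 0.5], 8]
  ]
}}

```text
time: 4.75
position: [496.1, 351.9, 61.1]
tcp_rot: [-180.0, -0.0, 163.5]
contact_force: [0.0, 1.8, -1.7]
gripper_width: 12.0
gripper_force: 58.6
```

Request:
{"fn": "jog_arm", "kwargs": {
  "deltas": [
    [[0, 0, 0], [0, 0, 0], 5],
    [[0, 0, 0], [0, 0, 0], 5],
    [[0, 0, 0], [0, 0, 0], 5]
  ]
}}

```text
time: 5.05
position: [496.2, 351.9, 61.1]
tcp_rot: [-180.0, -0.0, 163.5]
contact_force: [-0.4, 2.3, -1.5]
gripper_width: 12.0
gripper_force: 58.6
```

Request:
{"fn": "jog_arm", "kwargs": {
  "deltas": [
    [[0, 0, -0.08], [0, 0, 0], 5],
    [[0, 0, -0.16], [0, 0, 0], 5],
    [[0, 0, -0.24], [0, 0, 0], 5],
    [[0, 0, -0.24], [0, 0, 0], 5]
  ]
}}

```text
time: 5.45
position: [496.0, 351.3, 61.1]
tcp_rot: [-179.9, -0.0, 177.2]
contact_force: [0.4, 0.5, 0.0]
gripper_width: 12.1
gripper_force: 58.7
```

```bash
python3 -c "
from h import *
s=monitor.get_state();print(s['moment'],s['contact_force'],s['tcp_rot'],s['position'])"
```

```text
[-0.28042521  0.26769047  0.42422018] [0.43106962 0.52949806 0.04832949] [-1.79949066e+02 -2.64531336e-02  1.77213387e+02] [496.01725475 351.34418426  61.07326049]
```

Request:
{"fn": "jog_arm", "kwargs": {
  "deltas": [
    [[0, 0, -0.1], [0, 0, 0], 5],
    [[0, 0, -0.2], [0, 0, 0], 5],
    [[0, 0, -0.32], [0, 0, 0], 5],
    [[0, 0, -0.45], [0, 0, 0], 5],
    [[0, 0, -0.58], [0, 0, 0], 5]
  ]
}}

```text
time: 5.95
position: [496.3, 350.1, 61.1]
tcp_rot: [-179.9, -0.1, -149.4]
contact_force: [1.3, -5.8, 0.6]
gripper_width: 11.9
gripper_force: 58.4
```

Request:
{"fn": "jog_arm", "kwargs": {
  "deltas": [
    [[0, 0, -0.14], [0, 0, 0], 5],
    [[0, 0, -0.28], [0, 0, 0], 5],
    [[0, 0, -0.42], [0, 0, 0], 5],
    [[0, 0, -0.56], [0, 0, 0], 5],
    [[0, 0, -0.7], [0, 0, 0], 5]
  ]
}}

```text
time: 6.45
position: [497.6, 348.9, 61.0]
tcp_rot: [-179.8, -0.2, -109.2]
contact_force: [4.9, -8.9, -0.2]
gripper_width: 12.3
gripper_force: 58.3
```

Request:
{"fn": "jog_arm", "kwargs": {
  "deltas": [
    [[0, 0, -0.04], [0, 0, 0], 5],
    [[0, 0, -0.04], [0, 0, 0], 5],
    [[0, 0, -0.04], [0, 0, 0], 5]
  ]
}}

```text
time: 6.75
position: [497.7, 348.9, 61.1]
tcp_rot: [-179.8, -0.2, -107.3]
contact_force: [4.4, -7.7, -0.6]
gripper_width: 12.1
gripper_force: 58.4
```

```bash
python3 - <<'E'
from h import *
s,im=wlook("w3")
for l,z in(("t_handle",90.5),("block",44),("jaw",42)):
    for r in models.regions_of(l,"wrist"): print(l,round(r["confidence"],2),r["centre"],wrect(r["pixels"],z,s))
print(s)
for r in models.regions_of("t_handle","wrist"):pass
E
```

```text
t_handle 0.7 [275.6, 309.6] (((497.5963134765625, 345.52996826171875), (61.803123474121094, 12.272085189819336), 72.9532699584961), [[482.70001220703125, 317.79998779296875], [494.3999938964844, 314.20001220703125], [512.5, 373.29998779296875], [500.79998779296875, 376.8999938964844]])
block 0.61 [73.0, 272.7] (((591.1937866210938, 323.237060546875), (65.91924285888672, 56.50828170776367), 74.2586441040039), [[555.0999755859375, 299.20001220703125], [609.4000244140625, 283.79998779296875], [627.2999877929688, 347.29998779296875], [572.9000244140625, 362.6000061035156]])
jaw 0.87 [276.1, 247.4] (((507.5993957519531, 362.881591796875), (108.25711059570312, 64.43647766113281), 74.16710662841797), [[461.79998779296875, 319.6000061035156], [523.7999877929688, 302.0], [553.4000244140625, 406.20001220703125], [491.3999938964844, 423.70001220703125]])
{'time': 6.75, 'q': array([  28.64930853,   26.38912122,   95.77437173,   -0.34731772,
         57.85765143, -133.90796507]), 'joint_vel': array([-0.0670683 ,  0.05248224,  0.00521315, -0.15984586,  0.01096642,
        0.09606789]), 'joint_efforts': array([ 4.98927712e+00, -4.86151135e+01, -2.06467348e+01,  2.27358766e+00,
       -2.14012088e-01,  2.92246125e-02]), 'position': array([497.73735597, 348.88123529,  61.0899961 ]), 'tcp_rot': array([-179.8031669 ,   -0.21947493, -107.25826716]), 'contact_force': array([ 4.3915019 , -7.74635213, -0.61912189]), 'moment': array([-1.03853916, -0.43027734,  0.021862  ]), 'gripper_force': 58.4099006652832, 'gripper_width': 12.149018317197454}
```

View pics/w3.png

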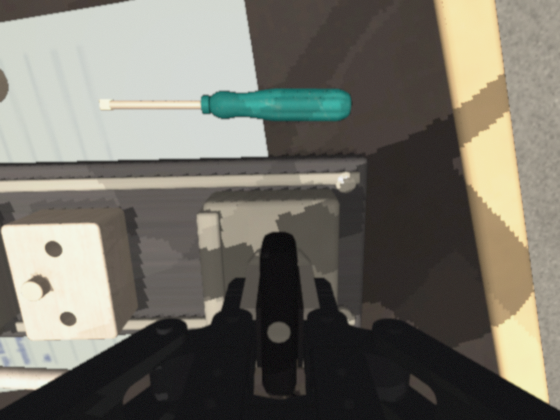

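The handle stands across the clamp, in the pads at (280,320), turned about 89°; the jaw is still back. Now I slide forward 30 mm through the free gap (about 40 mm), also relieving the side load.

Request:
{"fn": "jog_arm", "kwargs": {
  "deltas": [
    [[0, 0, 0], [0.05, -0.1, 0], 5],
    [[0, 0, 0], [0.05, -0.25, 0], 5],
    [[0, 0, 0], [0.05, -0.4, 0], 5],
    [[0, 0, 0], [0.05, -0.52, 0], 5],
    [[0, 0, 0], [0.05, -0.6, 0], 5]
  ]
}}

```text
time: 7.5
position: [518.4, 342.9, 61.1]
tcp_rot: [179.9, 0.0, -107.2]
contact_force: [-3.8, 1.2, 2.6]
gripper_width: 11.9
gripper_force: 58.9
```

Request:
{"fn": "jog_arm", "kwargs": {
  "deltas": [
    [[0, 0, 0], [0, -0.05, 0], 5],
    [[0, 0, 0], [0, -0.1, 0], 5],
    [[0, 0, 0], [0, -0.14, 0], 5],
    [[0, 0, 0], [0, -0.17, 0], 5],
    [[0, 0, 0], [0, -0.2, 0], 5]
  ]
}}

```text
time: 8.0
position: [526.3, 340.6, 61.1]
tcp_rot: [180.0, 0.0, -107.2]
contact_force: [-4.1, 2.7, 0.2]
gripper_width: 11.6
gripper_force: 58.8
```

```bash
cat >> h.py <<'E'
def st():
    s=monitor.get_state();u=np.array([.959,-.284]);v=np.array([.284,.959])
    d=np.array(s["position"])[:2]-[497.74,348.88]
    print("t",round(s["time"],2),"adv",(d@u).round(2),"lat",(d@v).round(2),"Fu",(s["contact_force"][:2]@u).round(2),"Fv",(s["contact_force"][:2]@v).round(2),s["contact_force"][2].round(1))
E
python3 - <<'E'
from h import *
st()
s,im=wlook("w4");print(monitor.get_state()["tcp_rot"])
for l,z in(("block",44),("jaw",46)):
    for r in models.regions_of(l,"wrist"): print(l,round(r["confidence"],2),r["centre"],wrect(r["pixels"],z,s))
E
```

```text
t 8.0 adv 29.68 lat 0.2 Fu -4.71 Fv 1.42 0.2
[-1.79976831e+02  2.37783239e-02 -1.07166124e+02]
block 0.84 [130.5, 265.2] (((593.4817504882812, 322.5013427734375), (66.12042999267578, 52.27592086791992), 74.00167083740234), [[559.2000122070312, 297.8999938964844], [609.5, 283.5], [627.7000122070312, 347.1000061035156], [577.5, 361.5]])
block 0.17 [274.6, 248.1] (((535.3251953125, 353.97015380859375), (108.14176940917969, 63.949310302734375), 74.42405700683594), [[490.0, 310.5], [551.5999755859375, 293.29998779296875], [580.5999755859375, 397.5], [519.0, 414.6000061035156]])
jaw 0.84 [275.2, 250.4] (((535.1339721679688, 353.0674133300781), (106.36534118652344, 62.394744873046875), 74.16576385498047), [[490.6000061035156, 310.3999938964844], [550.5999755859375, 293.3999938964844], [579.7000122070312, 395.70001220703125], [519.5999755859375, 412.70001220703125]])
```

View pics/w4.png

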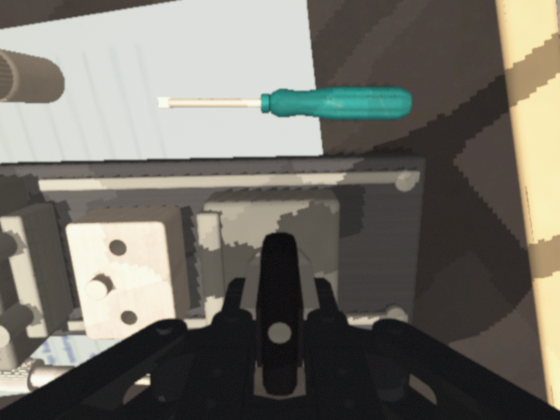

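The jaw follows; the plate's front (col 198) is close behind the block's rear (col 188), the anvil is ahead at cols 15-45. Now slowly.

Request:
{"fn": "jog_arm", "kwargs": {
  "deltas": [
    [[0, 0, 0], [0, -0.03, 0], 5],
    [[0, 0, 0], [0, -0.06, 0], 5],
    [[0, 0, 0], [0, -0.09, 0], 5],
    [[0, 0, 0], [0, -0.12, 0], 5],
    [[0, 0, 0], [0, -0.15, 0], 5]
  ]
}}

```text
time: 8.65
position: [532.1, 338.9, 61.1]
tcp_rot: [-180.0, 0.0, -107.2]
contact_force: [-3.5, 3.8, -0.5]
gripper_width: 12.3
gripper_force: 58.7
```

Request:
{"fn": "jog_arm", "kwargs": {
  "deltas": [
    [[0, 0, 0], [0, -0.03, 0], 5],
    [[0, 0, 0], [0, -0.06, 0], 5],
    [[0, 0, 0], [0, -0.09, 0], 5],
    [[0, 0, 0], [0, -0.12, 0], 5],
    [[0, 0, 0], [0, -0.15, 0], 5]
  ]
}}

```text
time: 9.15
position: [537.9, 337.3, 61.1]
tcp_rot: [180.0, 0.0, -107.2]
contact_force: [-2.9, 4.9, -2.0]
gripper_width: 12.2
gripper_force: 58.6
```

```bash
python3 -c "
from h import *
st()"
```

```text
t 9.15 adv 41.78 lat 0.29 Fu -4.12 Fv 3.86 -2.0
```

Request:
{"fn": "jog_arm", "kwargs": {
  "deltas": [
    [[0, 0, 0], [-0.01, -0.025, 0], 5],
    [[0, 0, 0], [-0.02, -0.05, 0], 5],
    [[0, 0, 0], [-0.02, -0.075, 0], 5],
    [[0, 0, 0], [-0.02, -0.1, 0], 5],
    [[0, 0, 0], [-0.02, -0.125, 0], 5]
  ]
}}

```text
time: 9.65
position: [541.9, 336.2, 61.1]
tcp_rot: [179.9, -0.0, -107.2]
contact_force: [-5.5, 3.8, -0.6]
gripper_width: 12.2
gripper_force: 58.8
```

Request:
{"fn": "jog_arm", "kwargs": {
  "deltas": [
    [[0, 0, 0], [0, -0.025, 0], 5],
    [[0, 0, 0], [0, -0.05, 0], 5],
    [[0, 0, 0], [0, -0.075, 0], 5],
    [[0, 0, 0], [0, -0.1, 0], 5]
  ]
}}

```text
time: 10.05
position: [545.7, 335.1, 61.1]
tcp_rot: [179.9, -0.0, -107.2]
contact_force: [-3.6, 3.8, 0.7]
gripper_width: 11.9
gripper_force: 58.8
```

```bash
python3 -c "
from h import *
st()"
```

```text
t 10.05 adv 49.94 lat 0.43 Fu -4.54 Fv 2.62 0.7
```

Request:
{"fn": "jog_arm", "kwargs": {
  "deltas": [
    [[0, 0, 0], [-0.01, -0.02, 0], 5],
    [[0, 0, 0], [-0.02, -0.04, 0], 5],
    [[0, 0, 0], [-0.02, -0.06, 0], 5],
    [[0, 0, 0], [-0.02, -0.08, 0], 5]
  ]
}}

```text
time: 10.45
position: [548.6, 334.3, 61.1]
tcp_rot: [179.9, -0.1, -107.2]
contact_force: [-5.2, 2.0, 0.8]
gripper_width: 12.1
gripper_force: 58.9
```

Request:
{"fn": "jog_arm", "kwargs": {
  "deltas": [
    [[0, 0, 0], [0, -0.02, 0], 5],
    [[0, 0, 0], [0, -0.04, 0], 5],
    [[0, 0, 0], [0, -0.06, 0], 5]
  ]
}}

```text
time: 10.75
position: [551.0, 333.6, 61.1]
tcp_rot: [179.9, -0.1, -107.2]
contact_force: [-5.1, 2.3, 0.4]
gripper_width: 12.0
gripper_force: 58.9
```

```bash
python3 -c "
from h import *
st()"
```

```text
t 10.75 adv 55.38 lat 0.5 Fu -5.5 Fv 0.77 0.4
```

Request:
{"fn": "jog_arm", "kwargs": {
  "deltas": [
    [[0, 0, 0], [0, -0.02, 0], 5],
    [[0, 0, 0], [0, -0.04, 0], 5],
    [[0, 0, 0], [0, -0.06, 0], 5]
  ]
}}

```text
time: 11.05
position: [553.3, 333.0, 61.1]
tcp_rot: [179.9, -0.1, -107.2]
contact_force: [-5.4, 3.2, 0.5]
gripper_width: 12.4
gripper_force: 58.9
```

Request:
{"fn": "jog_arm", "kwargs": {
  "deltas": [
    [[0, 0, 0], [0, -0.02, 0], 5],
    [[0, 0, 0], [0, -0.04, 0], 5]
  ]
}}

```text
time: 11.25
position: [554.8, 332.5, 61.1]
tcp_rot: [179.9, -0.1, -107.2]
contact_force: [-5.8, 2.6, 0.3]
gripper_width: 12.1
gripper_force: 58.9
```

Request:
{"fn": "jog_arm", "kwargs": {
  "deltas": [
    [[0, 0, 0], [0, -0.02, 0], 5],
    [[0, 0, 0], [0, -0.04, 0], 5]
  ]
}}

```text
time: 11.45
position: [556.4, 332.1, 61.1]
tcp_rot: [179.9, -0.1, -107.2]
contact_force: [-6.0, 2.6, 0.6]
gripper_width: 12.3
gripper_force: 58.9
```

Request:
{"fn": "jog_arm", "kwargs": {
  "deltas": [
    [[0, 0, 0], [0, -0.02, 0], 5],
    [[0, 0, 0], [0, -0.04, 0], 5]
  ]
}}

```text
time: 11.65
position: [557.9, 331.6, 61.1]
tcp_rot: [179.9, -0.1, -107.2]
contact_force: [-6.3, 2.3, -0.2]
gripper_width: 12.0
gripper_force: 58.9
```

Request:
{"fn": "jog_arm", "kwargs": {
  "deltas": [
    [[0, 0, 0], [0, -0.02, 0], 5],
    [[0, 0, 0], [0, -0.04, 0], 5]
  ]
}}

```text
time: 11.85
position: [558.3, 331.5, 61.1]
tcp_rot: [179.8, -0.1, -107.2]
contact_force: [-8.1, 3.9, 2.3]
gripper_width: 12.0
gripper_force: 59.2
```

Request:
{"fn": "jog_arm", "kwargs": {
  "deltas": [
    [[0, 0, 0], [0, -0.02, 0], 5],
    [[0, 0, 0], [0, -0.04, 0], 5]
  ]
}}

```text
time: 12.05
position: [558.4, 331.5, 61.1]
tcp_rot: [179.6, -0.1, -107.2]
contact_force: [-11.6, 5.4, 4.1]
gripper_width: 11.9
gripper_force: 59.5
```

Seated: the advance stopped and the force rose to about 12.7 N (about 8 N on the block). I hold for a second.

Request:
{"fn": "jog_arm", "kwargs": {
  "deltas": [
    [[0, 0, 0], [0, 0, 0], 5],
    [[0, 0, 0], [0, 0, 0], 5],
    [[0, 0, 0], [0, 0, 0], 5],
    [[0, 0, 0], [0, 0, 0], 5],
    [[0, 0, 0], [0, 0, 0], 5]
  ]
}}

```text
time: 12.55
position: [558.4, 331.5, 61.0]
tcp_rot: [179.6, -0.1, -107.2]
contact_force: [-10.2, 4.5, 3.6]
gripper_width: 12.5
gripper_force: 59.3
```

Request:
{"fn": "jog_arm", "kwargs": {
  "deltas": [
    [[0, 0, 0], [0, 0, 0], 5],
    [[0, 0, 0], [0, 0, 0], 5],
    [[0, 0, 0], [0, 0, 0], 5],
    [[0, 0, 0], [0, 0, 0], 5],
    [[0, 0, 0], [0, 0, 0], 5]
  ]
}}

```text
time: 13.05
position: [558.3, 331.5, 61.0]
tcp_rot: [179.6, -0.1, -107.2]
contact_force: [-10.2, 4.7, 3.4]
gripper_width: 11.9
gripper_force: 59.3
```

Request:
{"fn": "jog_arm", "kwargs": {
  "deltas": [
    [[0, 0, 0], [0, 0.03, 0], 5],
    [[0, 0, 0], [0, 0.06, 0], 5],
    [[0, 0, 0], [0, 0.09, 0], 5],
    [[0, 0, 0], [0, 0.1, 0], 5],
    [[0, 0, 0], [0, 0.1, 0], 5]
  ]
}}

```text
time: 13.55
position: [558.3, 331.6, 61.1]
tcp_rot: [-180.0, -0.1, -107.2]
contact_force: [-4.0, 0.4, -0.7]
gripper_width: 12.2
gripper_force: 58.9
```

Request:
{"fn": "jog_arm", "kwargs": {
  "deltas": [
    [[0, 0, 0], [0, 0.04, 0], 5],
    [[0, 0, 0], [0, 0.06, 0], 16],
    [[0, 0, 0], [0, 0.06, 0], 24],
    [[0, 0, 0], [0, 0.06, 0], 34],
    [[0, 0, 0], [0, 0.06, 0], 44]
  ]
}}

```text
time: 14.05
position: [556.5, 333.0, 61.5]
tcp_rot: [-179.9, 0.0, -107.2]
contact_force: [-0.8, 0.3, -0.5]
gripper_width: 44.0
gripper_force: 0.0
```

Request:
{"fn": "jog_arm", "kwargs": {
  "deltas": [
    [[0, 0, 0], [0, 0, 0], 50],
    [[0, 0, 0], [0, 0, -0.3], 50],
    [[0, 0, 0], [0, 0, -1], 50],
    [[0, 0, 0], [0, 0, -2], 50],
    [[0, 0, 0], [0, 0, -3], 50]
  ]
}}

```text
time: 14.55
position: [555.7, 332.8, 182.9]
tcp_rot: [180.0, -0.0, -107.2]
contact_force: [1.1, 0.4, -0.8]
gripper_width: 50.0
gripper_force: 0.0
```

Request:
{"fn": "jog_arm", "kwargs": {
  "deltas": [
    [[0, 0, 0], [0, 0.5, -0.5], 50],
    [[0, 0, 0], [0, 0.5, -0.5], 50],
    [[0, 0, 0], [0, 0.5, -0.5], 50]
  ]
}}

```text
time: 14.85
position: [536.9, 338.8, 201.9]
tcp_rot: [-179.9, 0.0, -107.1]
contact_force: [-0.1, 0.7, -0.2]
gripper_width: 49.7
gripper_force: 0.0
```

```bash
python3 - <<'E'
from h import *
s,im=wlook("w5");print(s["position"],s["contact_force"],s["time"])
for l,z in(("t_handle",90.5),("block",44),("fixed_end",58),("jaw",46)):
    for r in models.regions_of(l,"wrist")[:2]: print(l,round(r["confidence"],2),r["centre"],wrect(r["pixels"],z,s))
E
```

```text
[536.85501343 338.84027605 201.87992312] [-0.06068307  0.68114946 -0.23782326] 14.85
t_handle 0.94 [248.9, 209.4] (((558.0977783203125, 330.81109619140625), (59.081031799316406, 13.261489868164062), 71.97046661376953), [[542.5999755859375, 304.79998779296875], [555.2999877929688, 300.70001220703125], [573.5, 356.79998779296875], [560.9000244140625, 361.0]])
block 0.92 [183.1, 205.3] (((615.57373046875, 318.2173767089844), (64.07738494873047, 45.19111251831055), 74.20133209228516), [[585.0999755859375, 293.5], [628.5999755859375, 281.20001220703125], [646.0, 342.8999938964844], [602.5999755859375, 355.20001220703125]])
block 0.77 [36.4, 56.5] (((678.9710083007812, 181.41416931152344), (30.413379669189453, 50.80495071411133), 63.98652267456055), [[649.5, 178.89999389648438], [695.0999755859375, 156.60000610351562], [708.5, 183.89999389648438], [662.7999877929688, 206.1999969482422]])
fixed_end 0.92 [131.2, 196.0] (((646.03125, 304.4698486328125), (90.59007263183594, 43.024383544921875), 72.82562255859375), [[612.0999755859375, 267.5], [653.2000122070312, 254.8000030517578], [680.0, 341.3999938964844], [638.9000244140625, 354.1000061035156]])
jaw 0.7 [248.9, 197.0] (((564.6790771484375, 334.67498779296875), (82.93897247314453, 64.21768188476562), 73.17741394042969), [[521.9000244140625, 304.29998779296875], [583.4000244140625, 285.70001220703125], [607.4000244140625, 365.1000061035156], [545.9000244140625, 383.70001220703125]])
```

View pics/w5.png

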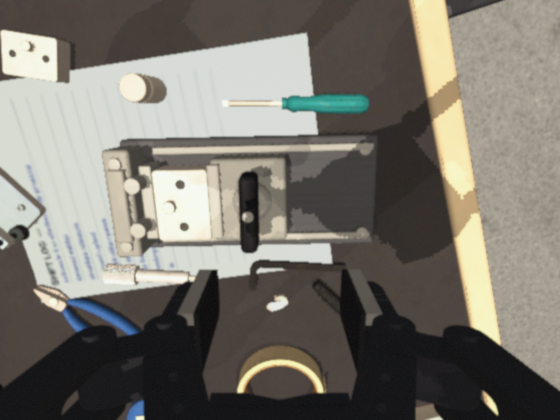

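The block at (183,205) sits between the anvil and the jaw plate, touching both. The handle is across the clamp at (248,210), the bystanders are undisturbed and the gripper is clear, so I hand in.

```bash
python3 -c "
from cell import workorder
print(workorder.close_job())"
```

```text
the job is handed in; nothing more can be done
None
```

I broke the handle loose and turned it about 89°. I then slid the jaw until the block seated on the anvil, pressed it there with about 7 N for a second, and let go with the jaw touching the block. The job is handed in, but no verdict came back.

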